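# Lift the brown egg out of its egg cup with the tongs

### The arm

A 6-joint arm with a two-finger parallel gripper is mounted at the origin on a cart in front of the work surface, level with it; the furniture and walls round the work are solid. World frame = base frame: x ahead of the robot, y to its left, z up, the work surface at z = 0. Lengths are in m, angles in rad, forces in N, time in s.
With the tool pointing down it reaches from about 0.275 to 0.75 m from the base axis. Payload 10.2 kg.
Tool frame: the origin (TCP) lies midway between the tips of the shut fingers; the grasp point (between the pads) lies 19 mm behind it (env.hold_point_z is the distance from the TCP to the grasp point, in m); z points along the fingers, y is the line along which they close (so a half turn about z gives the same grasp; the last joint's range is limited). The gripper opens to 85 mm and grips with 20 to 120 N. Pads are 22 mm wide; open, the fingers measure 114 mm over their backs; the gripper's body (76 mm by 85 mm) begins 54 mm behind the grasp point. The pads swing forward as they close: fully open they stand 13 mm farther back than shut.
Start: joints at [-1.418, 0.313, 1.498, -0, 1.331, -0.223], TCP at [0.193, -0.488, 0.231] pointing down, gripper open.
Joint ranges: [-2.94, 2.94], [-0.97, 2.17], [0.19, 2.56], [-1.23, 4.37], [0.02, 3.11], [-2.88, 2.88]. Speed limits (rad/s): [2.39, 2.39, 3.01, 3.14, 3.14, 3.14].

### API

Orientations are given as a unit quaternion [x, y, z, w].
In Python, from bench import env, kinematics, monitor, eyes, job gives the robot as it stands. The module is installed in compiled form; this text tells all that it offers. Calls block until the motion is done:
- env.reach(position, orientation): joint-space move of the TCP to a pose.
- env.movel(position, velocity=0.15, frame=None, guard=None): straight line of the TCP; frame=None keeps the orientation; velocity is the mean speed in m/s. With guard (N) it stops when the force on the tool has changed by that much, and returns True; else False.
- env.set_joints(angles): joint-space move.
- env.release() and env.close_gripper(effort=None): open the fingers fully, or close them until they stop; effort is the grip in N (None keeps the last).
- env.hold(seconds).
- kinematics.ik(position, orientation): joint angles nearest the present ones, or None.
- monitor.sense(): the state.
- eyes.grab_frame(name): name is "scene" or "top" or "wrist"; returns a dict with "frame" (384x512x3 uint8, red, green, blue), "mtx" (3x3 intrinsics, pixels), "k1" (the pictures are not rectified: a ray, as slopes to the right and down, at radius r is drawn at 1 + k1 r^2 times it, then the intrinsics apply), "view" (4x4, takes a point from world to camera coordinates). Camera axes: x right, y down, z forward; pixel columns grow to the right and rows downward; lengths in m; the calibration is good to about 2 mm. A picture is of the moment at which its call begins. There is no depth.
A pose or a line that the arm cannot do raises env.MotionError and nothing moves.
- job.hand_in(): hands the job in; it is judged then, once.
The state is a dict: "clock": time; "joints": joint angles; "qvel": joint speeds; "joint_efforts": joint torques, N m; "position": TCP position; "ee_rot": TCP orientation; "contact_force": force on the tool from outside, world axes, zero at the start; "ft_torque": the same for the moment, N m; "finger_gap": opening from 0.0 (shut) to 1.0 (fully open); "gripper_force": force on a finger pad.
Only numpy, scipy, OpenCV 4.12 (cv2) and the standard library are available. Lean on these libraries where they do the work, as an engineer would, in place of code of your own. Each camera call takes 0.05 s, during which the arm holds its last target. There are 200 camera calls.

### The job

Pick up the kitchen tongs, close them gently on the brown egg and lift it out of its egg cup, and finish while still holding the egg in the tongs, quite still, with its underside at least 15 cm above the worktop. Only the tongs may touch the brown egg, never the gripper's fingers; do not drop it or squeeze it hard. Leave the egg cups standing, the white egg in its cup and the salt shaker where it is.

Things in the scene. Friction and masses are not known exactly. Their poses are not given: they have to be found in the camera images.
- tongs: Short sprung kitchen tongs, steel with black rubber grips and jaws, 240 mm long, 22 mm tall, 0.09 kg, lying on the worktop so that the two arms open and close sideways (level). Origin: underside, on the midline between the two grip covers; x points to the jaws, z up. Hinge 100 mm behind the origin, middle of the jaws 100 mm ahead of it. Arms mirror each other
- tongs_grip (a point): Where to grip, over the tongs' origin, 10.5 mm above their underside: flat rubber covers 60 mm long, 19 mm tall on the arms' outsides; 60 mm wide over them when open, about 38 mm with the jaws on an egg. Springs push each cover out with 7 N when open, 9 N on an egg: squeezed to about 54 mm and held there, the tongs can be carried open
- tongs_jaws (a point): Midway between the jaws, 10.5 mm above the tongs' underside. The jaws are V-shaped rubber pads 34 mm long, about 20 mm tall; 78 mm clear between them when open, about 67 mm with 54 mm at the grips. A gripper force of 20 N presses each jaw on the egg with about 5 N, 40 N with about 15 N; the shell stands no more than 45 N from both together
- tongs_hinge (a point): Axis of the tongs' hinge, a round head 26 mm across with a small hanging loop, 100 mm behind the grip
- tongs_left (a joint): How far each tong arm has closed, rad: 0 open (sprung), 0.11 with the jaws on an egg, 0.2 jaws shut on nothing. The other arm mirrors it
- egg_brown: The brown hen's egg, hard, 43 mm wide, 58 mm tall, about 55 g, standing loose, blunt end down, in an egg cup. Origin at its lowest point; widest 21.5 mm above that (about 55 mm above the worktop)
- egg_brown_mid (a point): Middle of the brown egg at its widest height, 21.5 mm above its lowest point
- cup_brown: Blue egg cup, loose, that holds the brown egg: 40 mm tall, rim 37 mm wide, foot 52 mm wide, 0.16 kg. Origin: centre of its underside
- egg_white: The white egg in the other cup, same size as the brown one, to be left. Origin at its lowest point
- cup_white: The equal blue egg cup that holds the white egg. Origin: centre of its underside. Which egg stands left and which right varies
- salt_shaker: Glass salt shaker with grey cap, 44 mm wide, 90 mm tall, loose, behind the eggs. Origin: centre of its underside
There are look-alikes about, which are no part of the job. What is shaped like the cup_white but turquoise or yellow is not meant.

How it is judged:
By the outcome, as a careful person would: the job done as asked, in the order asked, and still so for the second after the job is handed in, while the arm keeps its last pose, push and grip.
It also fails if it takes over 43 s, if anything falls off the work surface, if the arm or the gripper's body presses on something with over 40 N, if the wrist force passes 120 N, or if a joint passes its speed limit or range.

## Working session

There is one attempt and no reset: what is moved stays moved. The work goes in short steps, each a Python script; the robot and the scene stay as the last script left them, time stands still between calls to the robot, and variables do not carry over. Pictures are saved under pics/ and viewed, at most 10 in all, crops included, and the job is handed in when it is done.

```bash
mkdir -p pics; cat > h.py <<'E'
import numpy as np, cv2
from bench import env, kinematics, monitor, eyes, job
def grab(n): return eyes.grab_frame(n)
def ray(f,u,v):
    M=np.array(f["mtx"]); d=np.array([f["k1"],0,0,0,0],float)
    p=cv2.undistortPoints(np.array([[[u,v]]],float),M,d)[0,0]
    V=np.array(f["view"]); R=V[:3,:3]; c=-R.T@V[:3,3]
    w=R.T@np.array([p[0],p[1],1]); return c,w
def onz(f,u,v,z):
    c,w=ray(f,u,v); return c+w*(z-c[2])/w[2]
E
python3 - <<'E'
from h import *
a=[]
for n in("top","scene"):
    f=grab(n); np.save(n+".npy",f,allow_pickle=True); a.append(f)
    cv2.imwrite(f"pics/{n}.png",cv2.resize(f["frame"][:,:,::-1],(800,600)))
    V=np.array(f["view"]); print(n,-V[:3,:3].T@V[:3,3],V[2,:3],f["k1"])
print(monitor.sense())
E
```

```text
top [0.39577034 0.20758552 0.96122342] [ 0.17978485  0.01839759 -0.9835339 ] -0.16766085834775238
scene [-0.04144771  0.7444627   0.70426135] [ 0.56655919 -0.53535912 -0.62641943] -0.013681230609642863
{'clock': 0.1, 'joints': array([-1.41839386e+00,  3.13377053e-01,  1.49834646e+00, -9.69835445e-07,
        1.33098380e+00, -2.23417757e-01]), 'qvel': array([ 0.00031523, -0.00180678, -0.00150388,  0.00111996, -0.00137517,
        0.00093909]), 'joint_efforts': array([ 2.26574761e-03, -4.12903154e+01, -2.60139745e+01, -2.31594195e-04,
        3.02772525e-03, -1.50175424e-05]), 'position': array([ 0.19263911, -0.48814279,  0.23080651]), 'ee_rot': array([ 9.82396610e-01,  1.86806289e-01,  1.93146215e-05, -5.56994932e-04]), 'contact_force': array([ 0.57776366, -0.06474255, -0.09691194]), 'ft_torque': array([ 0.02194228, -0.03157444,  0.04780114]), 'gripper_force': 0.0, 'finger_gap': 1.002542360863332}
```

View pics/top.png

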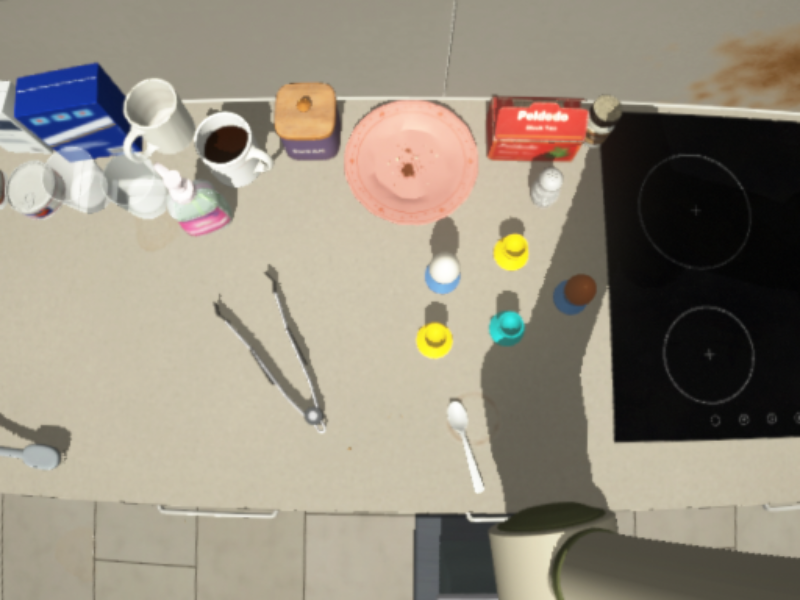

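View pics/scene.png

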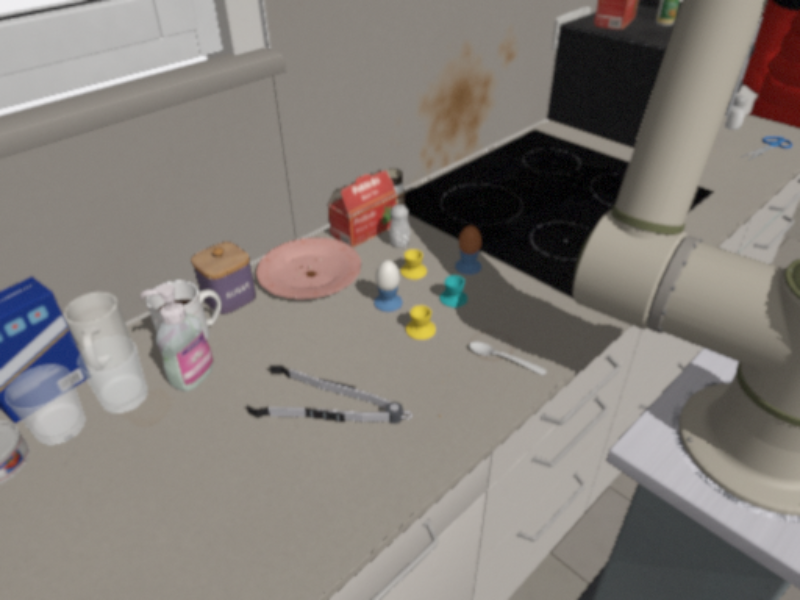

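The top view shows the tongs with their hinge at about (315,415) and jaw tips at (272,270) and (220,305). The brown egg is at (580,290) in its blue cup, the white egg at (445,270) and the shaker at (547,187). Next I check the gripper call's signature for a partial closing and compute positions.

View pics/crop.png

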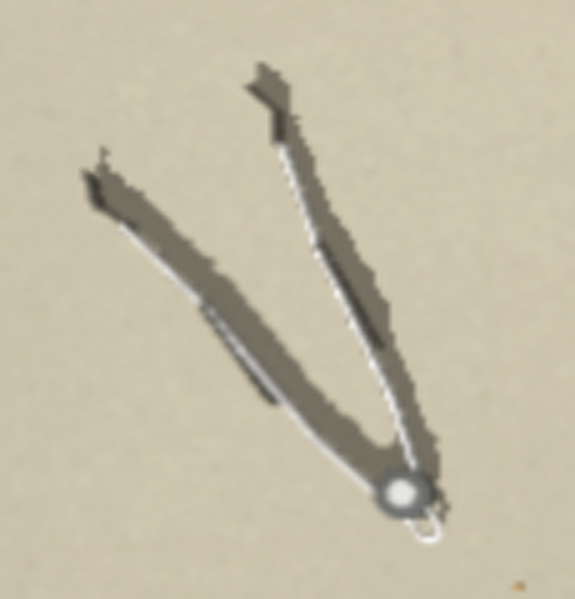

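The crop shows the tongs pointing about 30° left of +x, with the hinge at about (200.4,266.0) in full-frame pixels and both covers clear of other objects. I now triangulate the egg, move to the tongs and try a low-effort grip.

```bash
cat >> h.py <<'E'
def tri(a,ua,b,ub):
    c1,w1=ray(a,*ua); c2,w2=ray(b,*ub); A=np.stack([w1,-w2],1)
    s=np.linalg.lstsq(A,c2-c1,rcond=None)[0]; p,q=c1+s[0]*w1,c2+s[1]*w2
    return (p+q)/2,np.linalg.norm(p-q)
def q(th): return [np.cos(th/2),np.sin(th/2),0,0]
def st(*k):
    s=monitor.sense(); print("t%.2f"%s["clock"],s["position"].round(4),"F",s["contact_force"].round(1),"gap %.3f gf %.1f"%(s["finger_gap"],s["gripper_force"])); return s
E
python3 - <<'E'
from h import *
t=np.load("top.npy",allow_pickle=True).item(); s=np.load("scene.npy",allow_pickle=True).item()
print("egg",tri(t,(371.4,184.6),s,(300.6,152.8)))
print("cup brown z.02",onz(t,361.3,193.1,.02).round(4), onz(s,299.3,169,.02).round(4))
C=lambda x,y:(120+x/5,155+y/4.44)
h=onz(t,*C(402,493),.022); jl=onz(t,*C(85,172),.02); jr=onz(t,*C(250,85),.02)
L=(onz(t,*C(205,308),.02)+onz(t,*C(275,400),.02))/2; R=(onz(t,*C(320,243),.02)+onz(t,*C(382,348),.02))/2
ls=onz(s,*np.array((250,411))*.64,.011); rs=onz(s,*np.array((270,370))*.64,.011); hs=onz(s,*np.array((396,412))*.64,.015)
for n,p in dict(h=h,jl=jl,jr=jr,L=L,R=R,ls=ls,rs=rs,hs=hs).items(): print(n,p.round(4))
j=(jl+jr)/2; d=(j-h)[:2]; th=np.arctan2(d[1],d[0]); d/=np.hypot(*d); g=h[:2]+.1*d
print("th",np.degrees(th),"len",np.hypot(*(j-h)[:2]),"covers",np.linalg.norm(L-R),"cov mid",(L+R)/2,"g",g)
for p,a in(((*g,.1),th),((*g,-.003),th),((.35,-.032,.05),0),((.47,-.032,.03),0),((.47,-.032,.2),0)):
    print(p,kinematics.ik(list(p),q(a)))
E
```

```text
egg (array([ 0.57360939, -0.03090325,  0.06519901]), np.float64(0.00012661980084944255))
cup brown z.02 [ 0.5632 -0.0192  0.02  ] [ 0.5623 -0.016   0.02  ]
h [0.4009 0.3335 0.022 ]
jl [0.5585 0.4817 0.02  ]
jr [0.6037 0.4083 0.02  ]
L [0.4678 0.4072 0.02  ]
R [0.4975 0.3589 0.02  ]
ls [0.5534 0.4831 0.011 ]
rs [0.603  0.4125 0.011 ]
hs [0.3975 0.334  0.015 ]
th 31.7491429276196 len 0.2119270617806994 covers 0.056694825309570096 cov mid [0.48265797 0.38302896 0.02      ] g [0.4859074  0.38607379]
(np.float64(0.4859073973761971), np.float64(0.38607379102721245), 0.1) [ 4.82893724e-01  6.41305256e-01  1.34949730e+00 -4.44089210e-16
  1.15079010e+00  1.49956297e+00]
(np.float64(0.4859073973761971), np.float64(0.38607379102721245), -0.003) [ 4.82893724e-01  7.77635693e-01  1.40999449e+00 -4.44089210e-16
  9.53962466e-01  1.49956297e+00]
(0.35, -0.032, 0.05) [-4.28438102e-01  2.24912495e-01  2.19362342e+00 -4.44089210e-16
  7.23056743e-01  1.14235822e+00]
(0.47, -0.032, 0.03) [-3.17434574e-01  4.74140906e-01  1.87354038e+00 -4.44089210e-16
  7.93911364e-01  1.25336175e+00]
(0.47, -0.032, 0.2) [-3.17434574e-01  2.22876580e-01  1.70099591e+00 -4.44089210e-16
  1.21772017e+00  1.25336175e+00]
```

```bash
python3 - <<'E'
from h import *
g=(.4845,.3848); th=np.radians(31.5)
env.reach([*g,.08],q(th)); st()
print(env.movel([*g,.0],.1,guard=6)); st()
print(env.close_gripper(effort=8)); st()
f=grab("scene"); cv2.imwrite("pics/g1.png",cv2.resize(f["frame"][200:320,120:320,::-1],None,fx=4,fy=4))
E
```

```text
t3.36 [0.485  0.3843 0.0801] F [ 0.4 -0.2  0.8] gap 1.005 gf 0.0
False
t4.31 [0.4849 0.385  0.0007] F [ 0.  -0.5  0.1] gap 1.003 gf 0.0
False
t4.89 [0.4881 0.3867 0.0045] F [ 3.8  1.8 20.3] gap 0.277 gf 21.0
```

View pics/g1.png

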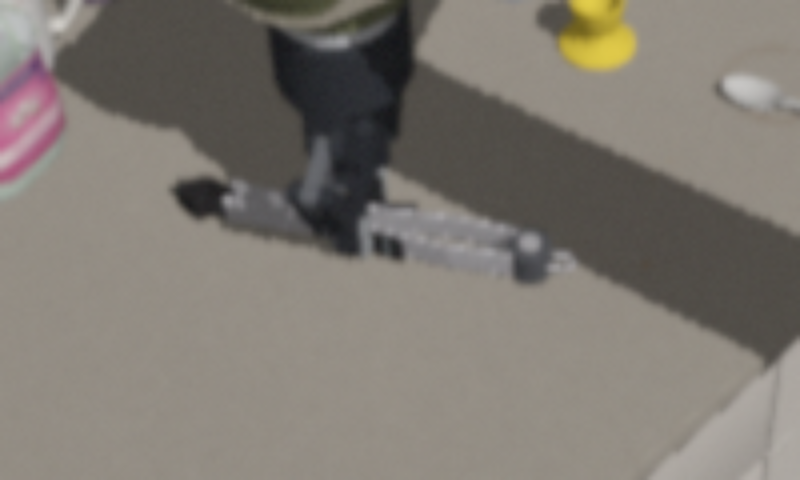

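The picture shows the tongs squeezed fully shut: the effort clips at 20 N and the call can't hold a part-way width. Instead I'll use leverage. A 20 N grip on the arms only about 34 mm from the hinge stays below the spring moment (0.7 N m), so the tongs stay open. Then 60–70 N there presses each jaw with about 5.5–7.5 N. I release and measure the tongs again.

```bash
python3 - <<'E'
from h import *
env.release()
p=monitor.sense()["position"]
env.movel([.33,.25,.26],.35); st()
a=[]
for n in("top","wrist"):
    f=grab(n); np.save(n+"2.npy",f,allow_pickle=True); a.append(f)
V=np.array(a[1]["view"]); print("wrist cam",-V[:3,:3].T@V[:3,3],V[2,:3])
x=cv2.resize(a[0]["frame"][150:300,110:240,::-1],(400,462),interpolation=cv2.INTER_CUBIC); y=cv2.resize(a[1]["frame"][:,:,::-1],(400,300))
c=np.zeros((462,800,3),np.uint8); c[:,:400]=x; c[:300,400:]=y; cv2.imwrite("pics/g2.png",c)
E
```

```text
t6.67 [0.33   0.2501 0.2589] F [ 0.7  0.7 -1. ] gap 1.000 gf 0.0
wrist cam [0.38617089 0.28511216 0.40135426] [-0.22324712 -0.13576972 -0.96526023]
```

View pics/g2.png

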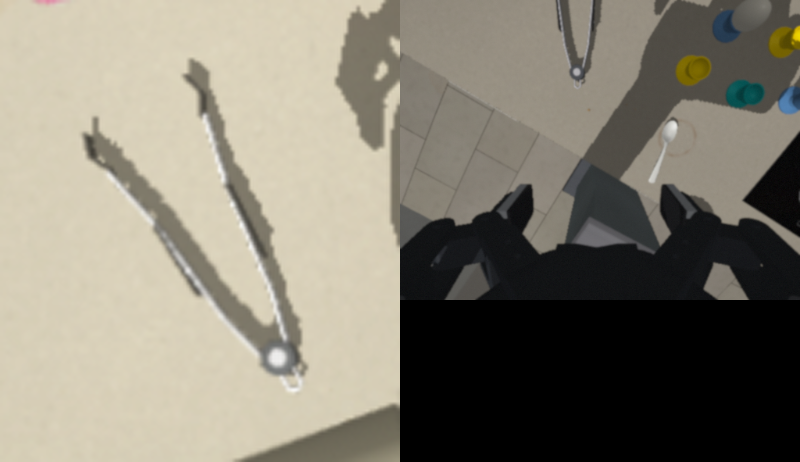

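The left panel (top view, scale 3.077, offset (110,150)) shows the tongs open again, with the hinge at (278,356) and jaw tips at (87,140) and (188,78). The wrist view has the hinge at about (225,92). Next I grip near the hinge at 20 N and lift a little.

```bash
python3 - <<'E'
from h import *
t=np.load("top2.npy",allow_pickle=True).item(); w=np.load("wrist2.npy",allow_pickle=True).item()
C=lambda x,y:(110+x/3.077,150+y/3.08)
h=onz(t,*C(278,356),.022); jl=onz(t,*C(87,140),.02); jr=onz(t,*C(188,78),.02)
print("h",h,"wrist h",onz(w,225.3,92,.022),jl,jr)
d=((jl+jr)/2-h)[:2]; th=np.arctan2(d[1],d[0]); print(np.degrees(th),np.hypot(*d))
d/=np.hypot(*d); g=h[:2]+.023*d
env.reach([*g,.07],q(th))
print(env.movel([*g,.003],.1,guard=6)); s=st()
env.close_gripper(effort=20); s=st()
env.movel([*g,.06],.1); s=st()
np.save("g.npy",[*h[:2],th,*g])
a=[grab("scene"),grab("top")]
np.save("s3.npy",a[0],allow_pickle=True)
x=cv2.resize(a[0]["frame"][190:310,130:290,::-1],(400,300),interpolation=cv2.INTER_CUBIC);y=cv2.resize(a[1]["frame"][150:300,110:270,::-1],(400,375),interpolation=cv2.INTER_CUBIC)
c=np.zeros((375,800,3),np.uint8); c[:300,:400]=x; c[:,400:]=y; cv2.imwrite("pics/g3.png",c)
E
```

```text
h [0.40183882 0.33359011 0.022     ] wrist h [0.40082413 0.33482458 0.022     ] [0.55460394 0.47850229 0.02      ] [0.6009824  0.40564687 0.02      ]
31.65586461952583 0.20670949254920337
False
t8.51 [0.4218 0.3459 0.0037] F [-0.  -0.2  0.2] gap 0.999 gf 0.0
t9.03 [0.4216 0.3458 0.0035] F [-1.4 -0.4  5.9] gap 0.417 gf 19.3
t9.74 [0.4211 0.3454 0.0594] F [-0.5  0.1 -0.6] gap 0.415 gf 19.5
```

View pics/g3.png

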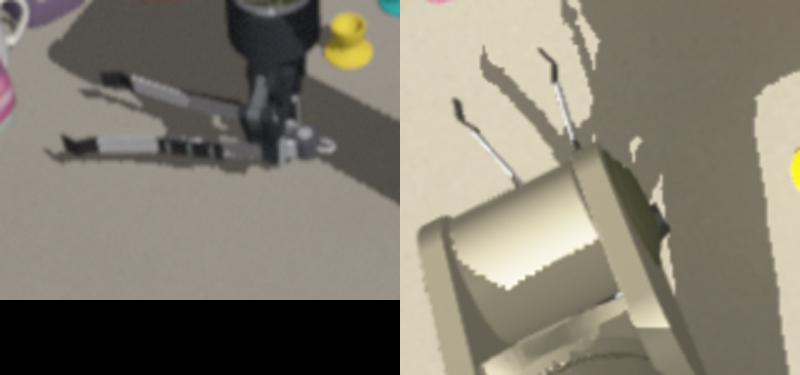

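The tongs are off the worktop and still open. The jaw tips are at (65,143) and (100,77) in the scene crop, and at (56,102) and (142,50) in the top crop. I triangulate these to check the pitch.

```bash
python3 - <<'E'
from h import *
t=np.load("top2.npy",allow_pickle=True).item(); s=np.load("s3.npy",allow_pickle=True).item()
S=lambda x,y:(130+x/2.5,190+y/2.5); T=lambda x,y:(110+x/2.5,150+y/2.5)
L,e1=tri(t,T(56,102),s,S(65,143)); R,e2=tri(t,T(142,50),s,S(100,77)); print(L,e1,R,e2,np.linalg.norm(L-R))
g=np.load("g.npy"); m=(L+R)/2; p=np.array([.4211,.3454]); d=m[:2]-p; print(m,np.degrees(np.arctan2(d[1],d[0])),np.degrees(g[2]),np.hypot(*d))
th=0
for z in(.2,.0475,.25): print(kinematics.ik([.3965,-.031,z],q(th)))
E
```

```text
[0.55823514 0.48109027 0.05857259] 0.00017412348229707997 [0.60519826 0.40844989 0.06015405] 0.0034486234402469665 0.08651393784069952
[0.5817167  0.44477008 0.05936332] 31.744183280489743 31.65586461952583 0.18887068742451507
[-3.74786172e-01  5.90329825e-02  1.89310772e+00 -4.44089210e-16
  1.18945195e+00  1.19601015e+00]
[-3.74786172e-01  3.14692185e-01  2.07039444e+00 -4.44089210e-16
  7.56506031e-01  1.19601015e+00]
[-3.74786172e-01  9.97952696e-03  1.80748317e+00 -4.44089210e-16
  1.32412996e+00  1.19601015e+00]
```

```bash
python3 - <<'E'
from h import *
p=monitor.sense()["position"]
env.movel([p[0],p[1],.17],.2); env.reach([.3995,-.031,.16],q(0)); s=st()
a=[grab("scene"),grab("top")]
np.save("s4.npy",a[0],allow_pickle=True);np.save("t4.npy",a[1],allow_pickle=True)
x=cv2.resize(a[0]["frame"][90:220,230:330,::-1],(400,520),interpolation=cv2.INTER_CUBIC);y=cv2.resize(a[1]["frame"][140:270,320:420,::-1],(400,520),interpolation=cv2.INTER_CUBIC)
cv2.imwrite("pics/g4.png",np.hstack([x,y]))
E
```

```text
t11.95 [ 0.3997 -0.0305  0.1599] F [-0.3 -0.1 -1.4] gap 0.416 gf 19.5
```

View pics/g4.png

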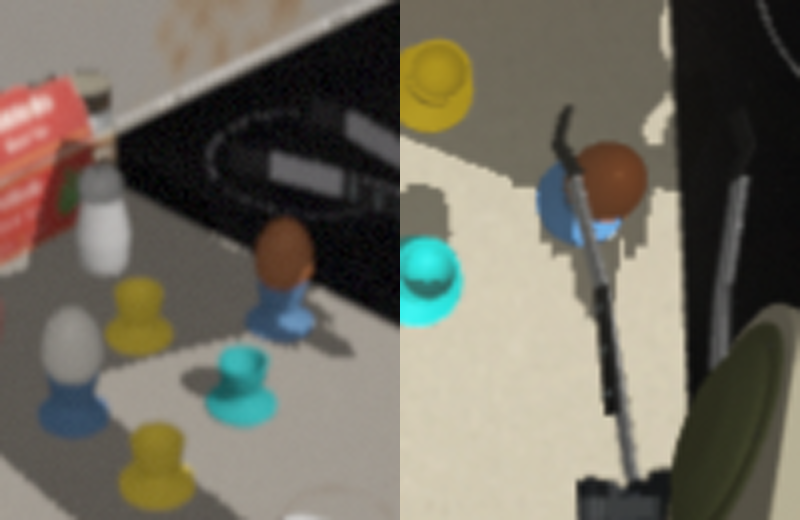

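The left jaw (arm junction) is at (268,165) in the scene crop and (175,175) in the top crop. The right one is at (347,120) and (342,178). The egg stands between and below the jaws.

```bash
python3 - <<'E'
from h import *
t=np.load("t4.npy",allow_pickle=True).item(); s=np.load("s4.npy",allow_pickle=True).item()
S=lambda p:(230+p[0]/4,90+p[1]/4); T=lambda p:(320+p[0]/4,140+p[1]/4)
for n,a,b in(("Ljunc",(175,172),(268,165)),("Rjunc",(342,178),(347,120)),("Ltip",(168,108),(218,160)),("Rtip",(345,115),(308,105))):
    print(n,tri(t,T(a),s,S(b)))
# arm slope: left cover top edge ends in top, scene cover/arm start (345,190)
print("egg",tri(t,T((211,180)),s,S((284,254))))
E
```

```text
Ljunc (array([0.55821917, 0.00954497, 0.16032996]), np.float64(0.0011863758244143765))
Rjunc (array([ 0.5550442 , -0.07077028,  0.1647105 ]), np.float64(0.0011193738072328202))
Ltip (array([0.59529177, 0.01205495, 0.15011182]), np.float64(0.01009771167885263))
Rtip (array([ 0.58838897, -0.07276485,  0.16334952]), np.float64(0.006808851470164873))
egg (array([ 0.57410612, -0.03461553,  0.06077087]), np.float64(0.0010785223347612237))
```

The jaws are centred on the egg (x 0.574, y −0.031) with about 2° of droop. I descend and close gently.

```bash
python3 - <<'E'
from h import *
print(env.movel([.3995,-.031,.055],.1,guard=5)); st()
for e in(45,60):
    env.close_gripper(effort=e); st()
a=[grab("scene"),grab("top")]
x=cv2.resize(a[0]["frame"][90:220,230:330,::-1],(400,520),interpolation=cv2.INTER_CUBIC);y=cv2.resize(a[1]["frame"][140:270,320:420,::-1],(400,520),interpolation=cv2.INTER_CUBIC)
cv2.imwrite("pics/g5.png",np.hstack([x,y]))
E
```

```text
False
t13.25 [ 0.3998 -0.0311  0.0554] F [-0.6  0.3 -0.4] gap 0.418 gf 19.5
t13.47 [ 0.3998 -0.0312  0.0554] F [ 0.9 -0.6 -0.5] gap 0.306 gf 46.3
t13.68 [ 0.3996 -0.0311  0.0551] F [ 0.4 -1.1 -1.3] gap 0.300 gf 61.6
```

View pics/g5.png

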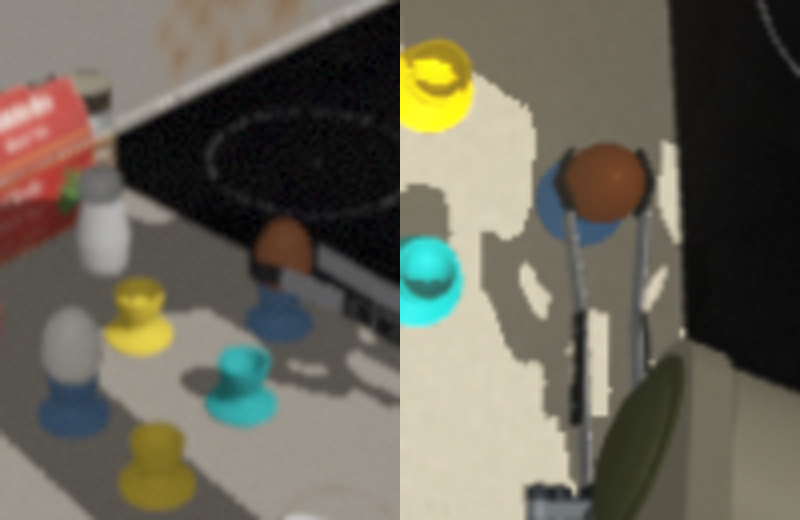

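The jaws sit on both sides of the egg at its widest height, with the cup undisturbed. I lift slowly.

```bash
python3 - <<'E'
from h import *
env.movel([.3995,-.031,.075],.04); st()
env.movel([.3995,-.031,.25],.09); st(); env.hold(0.8); st()
a=[grab("scene"),grab("top")]
np.save("s6.npy",a[0],allow_pickle=True);np.save("t6.npy",a[1],allow_pickle=True)
x=cv2.resize(a[0]["frame"][60:220,230:353,::-1],(400,520),interpolation=cv2.INTER_CUBIC);y=cv2.resize(a[1]["frame"][120:280,320:443,::-1],(400,520),interpolation=cv2.INTER_CUBIC)
cv2.imwrite("pics/g6.png",np.hstack([x,y]))
E
```

```text
t14.43 [ 0.3994 -0.0309  0.075 ] F [-0.7  0.3 -1.6] gap 0.298 gf 61.5
t16.52 [ 0.3994 -0.031   0.2497] F [-0.1  0.5 -1.1] gap 0.305 gf 61.5
t17.32 [ 0.3995 -0.031   0.25  ] F [-0.1  1.  -2.8] gap 0.302 gf 61.5
```

View pics/g6.png

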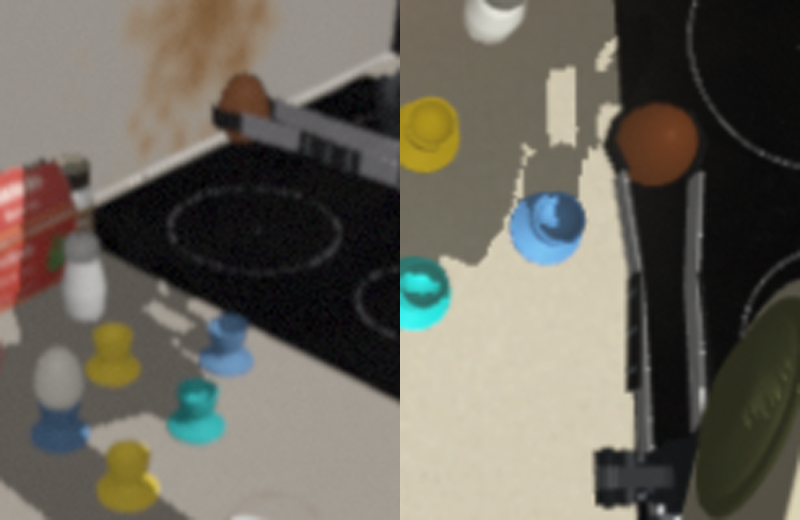

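The egg is lifted clear and held in the jaws, at (245,107) in the scene crop and (255,143) in the top crop. The cups and shaker are standing. I check the height and stillness, then hand in.

```bash
python3 - <<'E'
from h import *
def c(f,r):
    m=cv2.inRange(cv2.cvtColor(f["frame"],cv2.COLOR_RGB2HSV),(0,100,30),(15,255,200)); k=np.zeros_like(m); k[r[1]:r[3],r[0]:r[2]]=255
    M=cv2.moments(m&k,True); return M["m10"]/M["m00"],M["m01"]/M["m00"]
rs,rt=(290,78,320,108),(380,145,418,182)
def egg(t,s): return tri(t,c(t,rt),s,c(s,rs))
print(egg(np.load("t6.npy",allow_pickle=True).item(),np.load("s6.npy",allow_pickle=True).item()))
env.hold(1.5); e=egg(grab("top"),grab("scene")); print(e); st()
if e[0][2]>.2: print(job.hand_in())
E
```

```text
(array([ 0.57149162, -0.02484149,  0.26632587]), np.float64(0.004242687228392721))
(array([ 0.57138314, -0.02514809,  0.26594929]), np.float64(0.003925850881269639))
t19.02 [ 0.3995 -0.031   0.25  ] F [ 0.4 -0.1 -0.5] gap 0.302 gf 61.5
the job is handed in; nothing more can be done
None
```

I handed in the job at about 19 s with the brown egg held still in the tongs, its underside about 23 cm above the worktop. The cups were standing and the white egg and shaker were in place, but I have no verdict back from the judging.

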